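Set a damper's blank click adjuster

ROBOT

A 7-joint arm with a two-finger parallel gripper is mounted at the origin on the work surface. World frame = base frame: x ahead of the robot, y to its left, z up, the work surface at z = 0. Lengths are in m, angles in rad, forces in N, time in s.
With the tool pointing down it reaches from about 0.4 to 0.85 m from the base axis. Payload 4.5 kg.
Tool frame: the origin (TCP) lies at the very end of the fingers, on their centre line; the grasp point (between the pads) lies pinch_z behind it (pinch_z is the distance from the TCP to the grasp point, in m); z points along the fingers, y is the direction in which the jaws open and shut (so a half turn about z gives the same grasp; the last joint's range is limited). The gripper opens to 85 mm and grips with 20 to 120 N. Pads are 22 mm wide; open, the fingers measure 114 mm over their backs; the gripper's body (76 mm by 85 mm) begins 54 mm behind the grasp point. The pads swing forward as they close: fully open they stand 13 mm farther back than shut.
Start: joints at [-1.211, 0.689, -0.195, 1.565, 0.157, 0.902, -0.215], TCP at [0.2, 0.592, 0.197] pointing down, gripper open.
Joint ranges: [-3.01, 3.01], [-0.46, 2.08], [-1.47, 1.51], [0.13, 2.56], [-1, 4.14], [0.04, 2.09], [-2.66, 2.66]. Speed limits (rad/s): [2.57, 2.57, 3.14, 3.14, 3.14, 3.14, 3.14].

INTERFACE

Orientations are given as a unit quaternion [x, y, z, w].
In Python, from station import * gives the robot as it stands. The module is installed in compiled form; this text tells all that it offers.
- The arm moves only by the tool move_arm, never from a script. Its argument "commands" is a list of rows, each an object with "dp": the shift along the tool's x, y, z in mm, a list of three; "twist": the turn, a rotation vector about the tool's x, y, z in degrees, a list of three; "grip": the finger opening in mm, from 0 to 85.4. A call has 1 to 12 rows; each row is the pose to reach, as a shift and turn from the pose commanded when the call began, along the tool's axes at that moment; what a row does not reach only later rows make up. A row lasts 1/12 s, in which the tool goes at most 41.7 mm and 7.16 degrees, less where a joint would pass 70% of its speed; a pose out of reach is approached as far as the arm can. A call with a gripper value outside its range is refused whole. The fingers move at their own pace and stop on an object; the grip force is fixed at half the most. Time passes only in rows, so rows that repeat a pose let the fingers close. It gives the time, the measured TCP pose, the force and the opening at its end, in the units of the state.
- sense(): the state, without advancing time (a new reading comes with each control period).
- grab_frame(name): name is "scene" or "top" or "wrist"; returns a dict with "frame" (480x640x3 uint8, blue, green, red), "camera_matrix" (3x3 intrinsics, pixels), "pose" (4x4, takes a point from camera to world coordinates). Camera axes: x right, y down, z forward; pixel columns grow to the right and rows downward; lengths in m; the calibration is good to about 2 mm. A picture is of the moment at which its call begins. There is no depth.
- hand_in(): hands the job in, once; it reports no verdict.
Trained networks look in a picture, given as the dict that the camera call returned (one of the last four; its "shot" number tells which), for a name from the list of things; names that differ only in an ending like _2 or _b are one class to them, and where a whole thing is asked for, a point or a joint stands for the part that bears it (a point fixed in the world has none). Each returns a list of dicts, best first, with "conf" (0 to 1); they miss things now and then, are a little off and sometimes report something else, mostly with a low value. They report only what shows in the picture. A call takes as long as a camera call.
- look_for(label, picture): "position" ([x, y, z] in m, in the coordinates of the camera as it stood for that picture, good to about 4 mm: the middle of the surface that is visible of it).
The state is a dict: "clock": time; "joint_pos": joint angles; "joint_vel": joint speeds; "effort": joint torques, N m; "eef_pos": TCP position; "tcp_rot": TCP orientation; "force": force on the tool from outside, world axes, zero at the start; "torque": the same for the moment, N m; "grip_width": opening from 0.0 (shut) to 1.0 (fully open).
Only numpy, scipy, OpenCV 4.12 (cv2) and the standard library are available. Lean on these libraries where they do the work, as an engineer would, in place of code of your own. Each camera call takes 0.05 s, during which the arm holds its last target. There are 200 camera calls.

TASK

The suspension damper's reservoir stands in the bench clamp with its blank adjuster knob on top. Turn the adjuster fully in (clockwise) until you feel its end stop, gently so the needle seat is not overloaded, then back it out exactly four clicks counted from the stop and let go. Leave the other things on the bench alone.

Things in the scene. Friction and masses are not known exactly. Their poses are not given: they have to be found in the camera images.
- knob (a point): Grip point of the adjuster: plain unmarked black bar, 40 mm long (this point's x), 12 thick (its y), 35 high, both ends alike, standing on the reservoir's flat top with a flat steel disc at its foot. The point is on the vertical turning axis, 27 mm above the reservoir's top, 8 below the bar's top. Clockwise from above is in, towards the stop. It starts 5 to 8 clicks out; it may need several grasps.
- base (a point): Centre of the underside of the clamp, fixed to the bench: steel plate 130 x 110 x 12 mm, grey block 78 x 84 mm up to 52 mm, holding the upright aluminium reservoir (60 mm diameter). Its heading says nothing of where the end stop lies.
- reservoir (a point): Centre of the reservoir's flat top, 116 mm above the bench, under the adjuster. Feel of the adjuster, turned slowly in a firm grasp (25 to 30 N): leaving a click's rest it resists with 0.1 to 0.15 N m, this falls to nothing about half way to the next rest, then it pulls ahead with up to 0.2 until that rest, where the sign flips. Let go, it settles in the nearest rest.
- needle (a joint): Travel (m) of the damper needle inside the reservoir, driven by the adjuster: 0 at the innermost click rest, 0.00002 more for each click out, far too fine for the reading's noise. Clicks are evenly spaced, somewhere from 15 to 25 degrees apart.
- seat (a joint): Yield (m) of the hidden sprung seat that is the end stop; 0 untouched. It is met about 1 degree past the innermost rest; let go there, the knob settles in that rest: zero clicks. Pressing on, torque passes 0.25 N m at once and rises about 4 N m per rad without a flip. Overloaded at 0.00008, far too fine for the noise (about 0.5 N m at the knob). 0.25 to 0.3 N m surely means the stop and does no harm.
- drum: Bystander: open dark steel brake drum, 110 mm across, 35 mm high; origin at the centre of its underside.
- spanner: Bystander: steel spanner 170 mm long lying flat, along its x.
- carton: Bystander: cardboard carton 50 x 90 x 45 mm; origin at the centre of its underside.
- socket: Bystander: steel socket, 28 mm across, 36 mm high, standing; origin at the centre of its underside.

How it is judged:
By the outcome, as a careful person would: the job done as asked, in the order asked, and still so for the second after the job is handed in, with the robot touching nothing.
It also fails if it takes over 64 s, if anything falls off the work surface, if the arm or the gripper's body presses on something with over 40 N, if the wrist force passes 120 N, or if a joint passes its speed limit or range.

## Working session

There is one attempt and no reset: what is moved stays moved. The work goes in short steps, Python scripts to look and compute and a tool call to move; the robot and the scene stay as the last step left them, time stands still between calls to the robot, and variables do not carry over. Pictures are saved under pics/ and viewed, about 8 in all and at most 12, crops included, and the job is handed in when it is done.

Besides the shell and the picture viewer there is one more tool, called after ">>>" by a JSON object that holds its "fn" and its "kwargs", one argument or row to a line. move_arm: Moves the arm, as the interface text tells. Its arguments: {"type":"object","properties":{"commands":{"type":"array"}},"required":["commands"]}

```bash
mkdir -p pics
cat > h.py <<'E'
from station import *
import numpy as np, cv2
from scipy.spatial.transform import Rotation as R
def w(p,f): return (f["pose"]@np.r_[p,1])[:3]
def proj(P,f):
    T=np.linalg.inv(f["pose"]); c=(T@np.r_[P,1])[:3]; u=f["camera_matrix"]@c; return u[:2]/u[2]
def ray(uv,f,z):
    d=f["pose"][:3,:3]@np.linalg.inv(f["camera_matrix"])@np.r_[uv,1]; o=f["pose"][:3,3]; return o+d*(z-o[2])/d[2]
E
python3 - <<'E'
from h import *
s=sense(); print({k:np.round(v,4).tolist() for k,v in s.items()})
im=[]
for n in("top","scene"):
    f=grab_frame(n); im.append(f["frame"]); print(n,np.round(f["pose"],3).tolist(),f["camera_matrix"][0,0])
    for l in("knob","base","reservoir","drum","spanner","carton","socket"):
        for r in look_for(l,f)[:1]:
            p=w(r["position"],f); print(l,round(r["conf"],2),p.round(4),proj(p,f).round())
    cv2.imwrite(f"pics/{n}0.png",f["frame"])
E
```

```text
{'clock': 0.0, 'joint_pos': [-1.2112, 0.69, -0.1945, 1.5664, 0.1573, 0.9025, -0.2151], 'joint_vel': [-0.0002, -0.0018, 0.0015, 0.003, 0.0016, 0.0009, 0.0013], 'effort': [0.0001, -53.9607, -1.2664, -15.8546, 0.0092, 0.0091, 0.0], 'eef_pos': [0.1998, 0.5914, 0.1965], 'tcp_rot': [0.1621, 0.9868, -0.001, -0.0001], 'force': [0.1268, 0.5354, -0.0091], 'torque': [0.0251, 0.0188, 0.0541], 'grip_width': 0.9997}
top [[-0.003, -0.992, 0.128, 0.425], [-1.0, 0.003, 0.003, 0.004], [-0.003, -0.128, -0.992, 1.379], [0.0, 0.0, 0.0, 1.0]] 567.8281381651684
knob 0.57 [0.5278 0.031  0.1221] [326. 265.]
base 0.72 [0.5206 0.0313 0.0126] [327. 272.]
reservoir 0.79 [0.5184 0.0259 0.0051] [329. 273.]
drum 0.88 [0.4888 0.3411 0.0094] [199. 285.]
spanner 0.79 [ 0.5597 -0.3343  0.0081] [478. 255.]
carton 0.87 [0.6978 0.1347 0.0448] [284. 197.]
socket 0.15 [ 0.5588 -0.3349  0.0099] [478. 256.]
scene [[-0.836, 0.44, -0.327, 0.945], [0.548, 0.685, -0.48, 0.528], [0.013, -0.58, -0.814, 1.003], [0.0, 0.0, 0.0, 1.0]] 588.4894760453462
knob 0.8 [0.5422 0.0303 0.1298] [344. 234.]
base 0.64 [0.5668 0.0629 0.0143] [340. 285.]
reservoir 0.86 [0.5643 0.0597 0.0132] [340. 284.]
drum 0.9 [0.4896 0.3346 0.0092] [462. 377.]
spanner 0.67 [ 0.5629 -0.3271  0.0027] [244. 164.]
carton 0.75 [0.7112 0.1475 0.0408] [301. 350.]
socket 0.79 [ 0.7205 -0.1161  0.0257] [226. 254.]
```

View pics/top0.png

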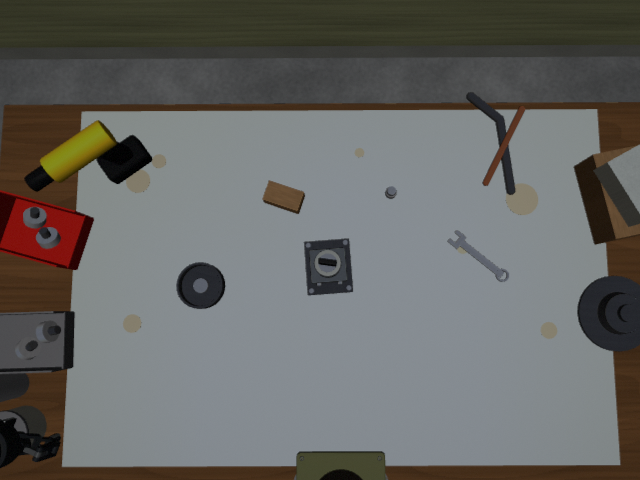

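View pics/scene0.png

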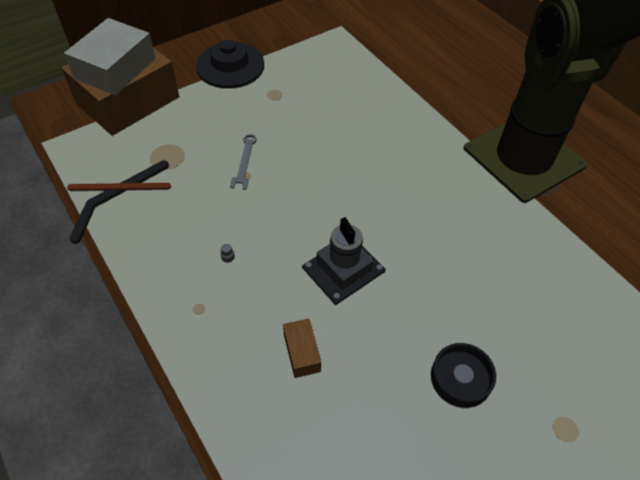

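The top view shows the clamp at about (328,266) with the dark bar at about (327,262), running nearly along world y. The scene view shows the knob at (346,230). The drum, carton, socket and spanner are all well clear of it.

Run:
```python
from h import *
import station
print([n for n in dir(station) if not n.startswith('__')], getattr(station,'pinch_z',None))
f=grab_frame("top"); g=cv2.cvtColor(f["frame"],cv2.COLOR_BGR2GRAY)
sub=g[247:280,310:346]; 
cv2.imwrite("pics/c.png",np.hstack([cv2.resize(sub,None,fx=14,fy=14,interpolation=cv2.INTER_CUBIC)]))
m=((g<60)&(cv2.circle(np.zeros_like(g),(327,263),11,1,-1)>0)).astype(np.uint8)
n,l,st,c=cv2.connectedComponentsWithStats(m); print(st,c)
k=1+np.argmax(st[1:,4]); ys,xs=np.where(l==k)
P=np.array([ray((x,y),f,.151)[:2] for x,y in zip(xs,ys)]); print("centre",P.mean(0),"n",len(P))
u,s,v=np.linalg.svd(P-P.mean(0)); print("axis",v[0],np.degrees(np.arctan2(v[0,1],v[0,0])), "ext",np.ptp((P-P.mean(0))@v.T,axis=0))
```

```text
['PlanningError', 'grab_frame', 'hand_in', 'look_for', 'pinch_z', 'sense'] 0.0187
[[     0      0    640    480 307078]
 [   318    258     19      9    122]] [[319.49706264 239.49121396]
 [326.89344262 261.6147541 ]]
centre [0.53286053 0.02911765] n 122
axis [-0.14674601 -0.98917421] -98.43839981556825 ext [0.03993332 0.01450274]
```

View pics/c.png

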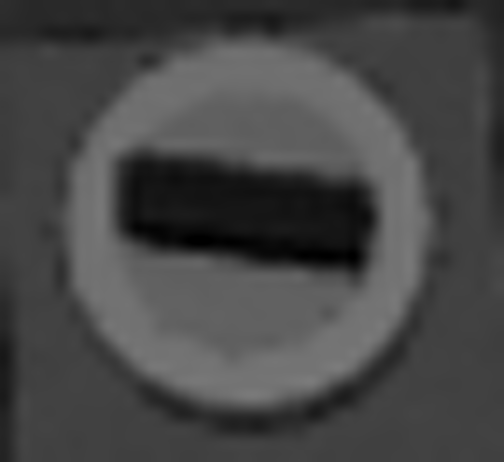

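>>> {"fn": "move_arm", "kwargs": {
  "commands": [
    {"dp": [-495, -426, -60], "twist": [0, 0, 80], "grip": 85},
    {"dp": [-495, -426, -60], "twist": [0, 0, 80], "grip": 85},
    {"dp": [-495, -426, -60], "twist": [0, 0, 80], "grip": 85},
    {"dp": [-495, -426, -60], "twist": [0, 0, 80], "grip": 85},
    {"dp": [-495, -426, -60], "twist": [0, 0, 80], "grip": 85},
    {"dp": [-495, -426, -60], "twist": [0, 0, 80], "grip": 85},
    {"dp": [-495, -426, -60], "twist": [0, 0, 80], "grip": 85},
    {"dp": [-495, -426, -60], "twist": [0, 0, 80], "grip": 85},
    {"dp": [-495, -426, -60], "twist": [0, 0, 80], "grip": 85},
    {"dp": [-495, -426, -60], "twist": [0, 0, 80], "grip": 85},
    {"dp": [-495, -426, -60], "twist": [0, 0, 80], "grip": 85},
    {"dp": [-495, -426, -60], "twist": [0, 0, 80], "grip": 85}
  ]
}}

```text
clock: 1.85
eef_pos: [0.4544, 0.1621, 0.2436]
tcp_rot: [0.76, 0.65, 0.0, 0.0]
force: [0.6, 0.1, 1.2]
grip_width: 0.996
```

```bash
cat > go.py <<'E'
from h import *
import sys
def rel(P,ang):
    """tool-frame shift to world P (TCP) and z twist so that tool x heads at ang(deg, mod 180)"""
    s=sense(); r=R.from_quat(s["tcp_rot"]); M=r.as_matrix()
    h=np.degrees(np.arctan2(M[1,0],M[0,0])); t=(h-ang+90)%180-90
    print("clk",round(s["clock"],2),"tcp",s["eef_pos"].round(4) if hasattr(s["eef_pos"],'round') else s["eef_pos"],"head",h.round(2),"tilt",M[:,2].round(4),"j",np.round(s["joint_pos"],2))
    print("dp",(M.T@(np.array(P)-s["eef_pos"])*1000).round(1),"twist",t.round(1))
if __name__=="__main__": rel([float(a) for a in sys.argv[1:4]],float(sys.argv[4]))
E
python3 go.py .533 .029 .25 81.6
```

```text
clk 1.85 tcp [0.4544 0.1621 0.2436] head 81.05 tilt [ 7.e-04  4.e-04 -1.e+00] j [-0.56  0.44  0.18  1.93 -0.11  0.77 -0.47]
dp [-119.2   98.4   -6.4] twist -0.5
```

>>> {"fn": "move_arm", "kwargs": {
  "commands": [
    {"dp": [-119, 98, -6], "twist": [0, 0, -85], "grip": 85},
    {"dp": [-119, 98, -6], "twist": [0, 0, -85], "grip": 85},
    {"dp": [-119, 98, -6], "twist": [0, 0, -85], "grip": 85},
    {"dp": [-119, 98, -6], "twist": [0, 0, -85], "grip": 85},
    {"dp": [-119, 98, -6], "twist": [0, 0, -85], "grip": 85},
    {"dp": [-119, 98, -6], "twist": [0, 0, -85], "grip": 85},
    {"dp": [-119, 98, -6], "twist": [0, 0, -85], "grip": 85},
    {"dp": [-119, 98, -6], "twist": [0, 0, -85], "grip": 85},
    {"dp": [-119, 98, -6], "twist": [0, 0, -85], "grip": 85},
    {"dp": [-119, 98, -6], "twist": [0, 0, -85], "grip": 85},
    {"dp": [-119, 98, -6], "twist": [0, 0, -85], "grip": 85},
    {"dp": [-119, 98, -6], "twist": [0, 0, -85], "grip": 85}
  ]
}}

```text
clock: 2.85
eef_pos: [0.5326, 0.0313, 0.2492]
tcp_rot: [0.116, 0.993, 0.0, 0.0]
force: [-0.1, 0.2, 0.1]
grip_width: 0.997
```

```bash
python3 go.py .533 .029 .25 81.6
python3 - <<'E'
from h import *
f=grab_frame("wrist"); print(np.round(f["pose"],3).tolist(), f["camera_matrix"][0,0])
for l in("knob","reservoir"):
    for r in look_for(l,f)[:1]:
        p=w(r["position"],f); print(l,round(r["conf"],2),p.round(4),proj(p,f).round())
cv2.imwrite("pics/w1.png",f["frame"])
E
```

```text
clk 2.85 tcp [0.5326 0.0313 0.2492] head 166.68 tilt [ 2.e-04  1.e-04 -1.e+00] j [ 0.02  0.51 -0.26  1.77  0.16  0.88  1.03]
dp [-0.9 -2.1 -0.8] twist 85.1
[[0.23, 0.936, 0.268, 0.466], [0.973, -0.221, -0.064, 0.048], [-0.001, 0.275, -0.961, 0.425], [0.0, 0.0, 0.0, 1.0]] 354.31117072677574
knob 0.77 [0.5338 0.0326 0.1335] [323. 225.]
reservoir 0.72 [0.6874 0.1118 0.0445] [417. 316.]
```

View pics/w1.png

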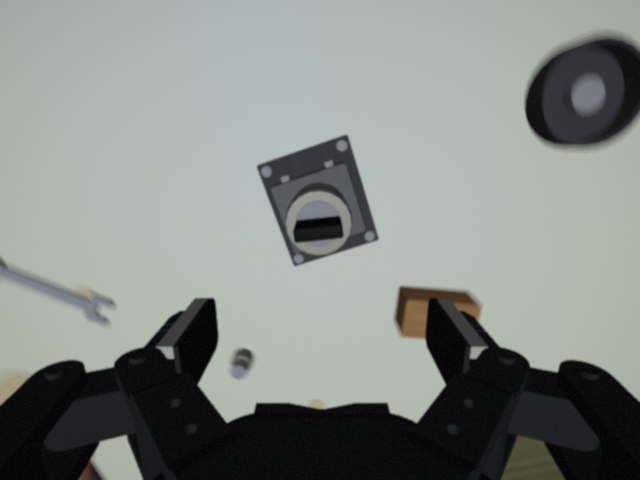

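The wrist view shows the bar at about (318,229) on the reservoir's ring, centred at about (319,223). The open fingers are clear of it.

>>> {"fn": "move_arm", "kwargs": {
  "commands": [
    {"dp": [0, 0, 0], "twist": [0, 0, -95], "grip": 85},
    {"dp": [0, 0, 0], "twist": [0, 0, -95], "grip": 85},
    {"dp": [0, 0, 0], "twist": [0, 0, -95], "grip": 85},
    {"dp": [0, 0, 0], "twist": [0, 0, -95], "grip": 85},
    {"dp": [0, 0, 0], "twist": [0, 0, -95], "grip": 85},
    {"dp": [0, 0, 0], "twist": [0, 0, -95], "grip": 85},
    {"dp": [0, 0, 0], "twist": [0, 0, -95], "grip": 85},
    {"dp": [0, 0, 0], "twist": [0, 0, -95], "grip": 85},
    {"dp": [0, 0, 0], "twist": [0, 0, -95], "grip": 85},
    {"dp": [0, 0, 0], "twist": [0, 0, -95], "grip": 85},
    {"dp": [0, 0, 0], "twist": [0, 0, -95], "grip": 85},
    {"dp": [0, 0, 0], "twist": [0, 0, -95], "grip": 85}
  ]
}}

```text
clock: 4.0
eef_pos: [0.5325, 0.0312, 0.2491]
tcp_rot: [-0.591, 0.807, -0.0, -0.0]
force: [0.7, -0.1, 0.1]
grip_width: 0.995
```

```bash
cat > knob.py <<'E'
from h import *
def knob(cam="wrist",c0=(.533,.03,.135),save=None):
    f=grab_frame(cam); g=cv2.cvtColor(f["frame"],cv2.COLOR_BGR2GRAY)
    uv=proj(np.array(c0),f); rad=int(.026*f["camera_matrix"][0,0]/np.linalg.norm(np.array(c0)-f["pose"][:3,3]))
    roi=cv2.circle(np.zeros_like(g),tuple(int(a) for a in uv),rad,1,-1)
    m=((g<55)&(roi>0)).astype(np.uint8)
    n,l,st,c=cv2.connectedComponentsWithStats(m); k=1+np.argmax(st[1:,4]); ys,xs=np.where(l==k)
    # fit the bar's silhouette: x,y,yaw by overlap
    from scipy.optimize import minimize
    best=None
    x0,y0,x1,y1=xs.min()-6,ys.min()-6,xs.max()+7,ys.max()+7
    T=cv2.resize((l==k)[y0:y1,x0:x1].astype(np.float32),None,fx=4,fy=4,interpolation=cv2.INTER_LINEAR)>.5
    def cost(q):
        a=np.radians(q[2]); ca,sa=np.cos(a),np.sin(a)
        pts=[]
        for X in(-.02,.02):
            for Y in(-.006,.006):
                for Z in(.118,.151): pts.append((proj(np.array([q[0]+ca*X-sa*Y,q[1]+sa*X+ca*Y,Z]),f)-[x0,y0])*4+1.5)
        h=cv2.convexHull(np.round(np.array(pts,np.float32)*16).astype(np.int32))
        M=cv2.fillConvexPoly(np.zeros(T.shape,np.uint8),h,1,shift=4)>0
        return (M^T).sum()/T.sum()
    res=[minimize(cost,[c0[0],c0[1],a],method="Nelder-Mead",options=dict(initial_simplex=[[c0[0],c0[1],a],[c0[0]+.005,c0[1],a],[c0[0],c0[1]+.005,a],[c0[0],c0[1],a+15]])) for a in range(0,180,20)]
    r=min(res,key=lambda r:r.fun); print(cam,"knob xy",r.x[:2].round(4),"yaw",round(r.x[2]%180,1),"misfit",round(r.fun,3),"px",st[k,4])
    if save: cv2.imwrite(save,f["frame"])
    return r.x
if __name__=="__main__": knob("wrist"); knob("top"); knob("scene")
E
python3 go.py .533 .03 .25 81.6; python3 knob.py
```

```text
clk 4.0 tcp [0.5325 0.0312 0.2491] head -107.57 tilt [-1.e-04 -3.e-04 -1.e+00] j [ 0.27  0.57 -0.69  1.76  0.43  0.97  2.25]
dp [ 1.  -0.8 -0.9] twist -9.2
wrist knob xy [0.5352 0.0275] yaw 80.6 misfit 0.185 px 749
top knob xy [0.5289 0.0358] yaw 44.8 misfit 0.484 px 241
scene knob xy [0.5356 0.0305] yaw 77.5 misfit 0.168 px 252
```

>>> {"fn": "move_arm", "kwargs": {
  "commands": [
    {"dp": [1.3, -3.1, 0], "twist": [0, 0, -6], "grip": 85},
    {"dp": [1.3, -3.1, 30], "twist": [0, 0, -9], "grip": 85},
    {"dp": [1.3, -3.1, 55], "twist": [0, 0, -9], "grip": 85},
    {"dp": [1.3, -3.1, 80], "twist": [0, 0, -9], "grip": 85},
    {"dp": [1.3, -3.1, 100], "twist": [0, 0, -9], "grip": 85},
    {"dp": [1.3, -3.1, 115], "twist": [0, 0, -9], "grip": 85},
    {"dp": [1.3, -3.1, 123], "twist": [0, 0, -9], "grip": 60},
    {"dp": [1.3, -3.1, 123], "twist": [0, 0, -9], "grip": 40},
    {"dp": [1.3, -3.1, 123], "twist": [0, 0, -9], "grip": 40}
  ]
}}

```text
clock: 4.9
eef_pos: [0.5354, 0.0293, 0.1264]
tcp_rot: [-0.651, 0.759, -0.0, 0.0]
force: [0.2, 0.2, 1.0]
grip_width: 0.598
```

```bash
python3 go.py .535 .029 .126 80.9
python3 - <<'E'
from h import *
f=grab_frame("wrist"); cv2.imwrite("pics/w2.png",f["frame"])
f=grab_frame("scene"); cv2.imwrite("pics/s2.png",cv2.resize(f["frame"][170:300,270:430],None,fx=4,fy=4))
for _ in range(4): 
    grab_frame("top"); s=sense(); print(np.round(s["force"],2),np.round(s["torque"],3))
E
```

```text
clk 4.9 tcp [0.5354 0.0293 0.1264] head -98.82 tilt [ 2.e-04 -1.e-04 -1.e+00] j [ 0.22  0.74 -0.61  1.89  0.63  0.71  2.23]
dp [0.3 0.3 0.4] twist 0.3
[-0.11  0.49  0.28] [ 0.036 -0.094 -0.009]
[0.21 0.2  0.39] [ 0.012  0.047 -0.032]
[ 0.08 -0.47 -1.06] [0.021 0.002 0.033]
[ 0.74 -0.5  -0.42] [ 0.021 -0.056  0.027]
```

View pics/w2.png

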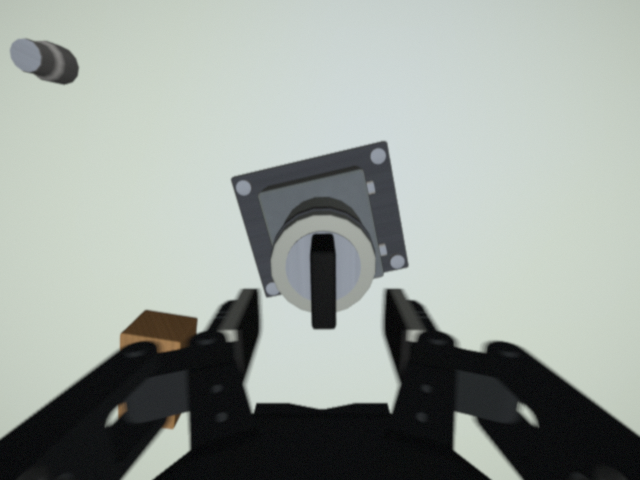

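The wrist view shows the bar at (323,282), upright in the picture, parallel to the pads and centred between them (fingers at 240 and 405). Next I close the jaws.

>>> {"fn": "move_arm", "kwargs": {
  "commands": [
    {"dp": [0, 0, 0], "twist": [0, 0, 0], "grip": 5},
    {"dp": [0, 0, 0], "twist": [0, 0, 0], "grip": 5},
    {"dp": [0, 0, 0], "twist": [0, 0, 0], "grip": 5},
    {"dp": [0, 0, 0], "twist": [0, 0, 0], "grip": 5},
    {"dp": [0, 0, 0], "twist": [0, 0, 0], "grip": 5},
    {"dp": [0, 0, 0], "twist": [0, 0, 0], "grip": 5}
  ]
}}

```text
clock: 5.7
eef_pos: [0.5351, 0.0291, 0.1261]
tcp_rot: [-0.651, 0.759, 0.0, 0.0]
force: [0.6, 0.8, 0.1]
grip_width: 0.06
```

```bash
cat > feel.py <<'E'
from h import *
import sys
n=int(sys.argv[1]) if len(sys.argv)>1 else 4
F=[];T=[];H=[]
for i in range(n):
    if i: grab_frame("top")
    s=sense(); F.append(s["force"]);T.append(s["torque"]); M=R.from_quat(s["tcp_rot"]).as_matrix(); H.append(np.degrees(np.arctan2(M[1,0],M[0,0])))
print("clk",round(s["clock"],2),"head",np.round(H,2),"mean %.2f"%np.mean(H),"tau_z mean %.3f"%np.mean(np.array(T)[:,2]),"F",np.mean(F,0).round(1),"T",np.mean(T,0).round(2),"xyz",np.round(s["eef_pos"],4),"grip",round(s["grip_width"],3),"j7",round(s["joint_pos"][6],2))
E
python3 feel.py 5
```

```text
clk 5.9 head [-98.72 -98.72 -98.72 -98.72 -98.73] mean -98.72 tau_z mean 0.009 F [-0.1 -0.1 -0.1] T [ 0.01 -0.02  0.01] xyz [0.5351 0.0291 0.1261] grip 0.055 j7 2.23
```

Run:
```python
from h import *
f=grab_frame("wrist"); a=f["frame"][120:480,140:520]
g=grab_frame("scene"); b=cv2.resize(g["frame"][170:290,290:410],(360,360),interpolation=cv2.INTER_CUBIC)
cv2.imwrite("pics/w3.png",np.hstack([a,b])); print(proj(np.array([.5351,.0291,.1261]),f),proj(np.array([.5351,.0291,.1261]),g))
```

```text
[323.34057167 275.69566592] [346.48006152 232.81993155]
```

View pics/w3.png

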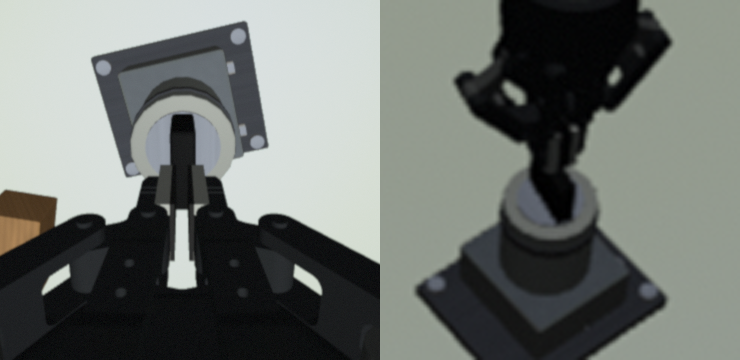

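The left crop shows both pads against the bar at about (183,170), with a gap of the bar's width between them. That disagrees with the 4.7 mm opening reading, so I'll command 0 and turn a little to test the hold.

>>> {"fn": "move_arm", "kwargs": {
  "commands": [
    {"dp": [0, 0, 0], "twist": [0, 0, 0], "grip": 0},
    {"dp": [0, 0, 0], "twist": [0, 0, 0], "grip": 0},
    {"dp": [0, 0, 0], "twist": [0, 0, 1], "grip": 0},
    {"dp": [0, 0, 0], "twist": [0, 0, 2], "grip": 0},
    {"dp": [0, 0, 0], "twist": [0, 0, 3], "grip": 0},
    {"dp": [0, 0, 0], "twist": [0, 0, 3], "grip": 0}
  ]
}}

```text
clock: 6.5
eef_pos: [0.5352, 0.0291, 0.1262]
tcp_rot: [-0.631, 0.776, -0.0, 0.0]
force: [-0.3, -0.2, -0.5]
grip_width: -0.002
```

```bash
python3 feel.py 4
```

```text
clk 6.65 head [-101.79 -101.74 -101.72 -101.72] mean -101.74 tau_z mean -0.024 F [ 0.1  0.  -0.4] T [-0.02 -0.01 -0.02] xyz [0.5351 0.0291 0.1261] grip -0.001 j7 2.19
```

Run:
```python
from h import *
g=grab_frame("scene"); f=grab_frame("wrist"); o=[]
for fr,(x0,y0,wd,k) in((g,(305,180,80,5)),(f,(223,200,200,2))):
    im=cv2.resize(fr["frame"][y0:y0+wd,x0:x0+wd],None,fx=k,fy=k,interpolation=cv2.INTER_CUBIC); im=cv2.convertScaleAbs(im,alpha=1.8,beta=20)
    for z,c in((.1261,(0,0,255)),(.151,(0,255,0))):
        p=(proj(np.array([.5351,.0291,z]),fr)-[x0,y0])*k; cv2.circle(im,tuple(int(a) for a in p),3,c,-1); print(p)
    o.append(im)
cv2.imwrite("pics/v4.png",np.hstack(o))
```

```text
[207.40030761 264.09965773]
[211.26636316 223.55758715]
[200.65103256 151.13107761]
[201.11542034 190.60055842]
```

View pics/v4.png

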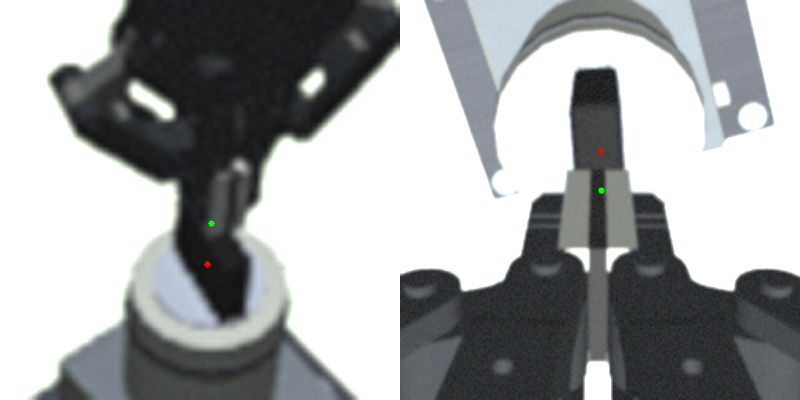

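The left crop shows the shut pads ending at about (220,235), right above the bar's top. The right crop shows the pads standing over the bar's rear half. The gripper closed fully with no force, so it shut on nothing: the real tips stand roughly 30 mm above the reported TCP. I'll open, go 25 mm lower (the open fingers clear the 60 mm reservoir either way) and close again.

>>> {"fn": "move_arm", "kwargs": {
  "commands": [
    {"dp": [0, 0, 0], "twist": [0, 0, -3], "grip": 85},
    {"dp": [0, 0, 0], "twist": [0, 0, -3], "grip": 85},
    {"dp": [0, 0, 0], "twist": [0, 0, -3], "grip": 85},
    {"dp": [0, 0, 0], "twist": [0, 0, -3], "grip": 85},
    {"dp": [0, 0, 0], "twist": [0, 0, -3], "grip": 85},
    {"dp": [0, 0, 0], "twist": [0, 0, -3], "grip": 85},
    {"dp": [0, 0, 5], "twist": [0, 0, -3], "grip": 85},
    {"dp": [0, 0, 10], "twist": [0, 0, -3], "grip": 85},
    {"dp": [0, 0, 15], "twist": [0, 0, -3], "grip": 85},
    {"dp": [0, 0, 20], "twist": [0, 0, -3], "grip": 85},
    {"dp": [0, 0, 25], "twist": [0, 0, -3], "grip": 85},
    {"dp": [0, 0, 25], "twist": [0, 0, -3], "grip": 85}
  ]
}}

```text
clock: 7.75
eef_pos: [0.5343, 0.0289, 0.0999]
tcp_rot: [-0.651, 0.759, 0.001, -0.001]
force: [-0.1, -0.2, 0.6]
grip_width: 0.994
```

```bash
python3 feel.py 1;  python3 - <<'E'
from h import *
g=grab_frame("scene"); f=grab_frame("wrist"); o=[]
for fr,(x0,y0,wd,k) in((g,(305,180,80,5)),(f,(173,150,300,4/3))):
    im=cv2.resize(fr["frame"][y0:y0+wd,x0:x0+wd],(400,400),interpolation=cv2.INTER_CUBIC); im=cv2.convertScaleAbs(im,alpha=1.8,beta=20)
    for z,c in((.101,(0,0,255)),(.151,(0,255,0))):
        p=(proj(np.array([.5351,.0291,z]),fr)-[x0,y0])*k; cv2.circle(im,tuple(int(a) for a in p),3,c,-1)
    o.append(im)
cv2.imwrite("pics/v5.png",np.hstack(o))
E
```

```text
clk 7.75 head [-98.72] mean -98.72 tau_z mean -0.018 F [-0.1 -0.2  0.6] T [ 0.01  0.04 -0.02] xyz [0.5343 0.0289 0.0999] grip 0.994 j7 2.2
```

View pics/v5.png

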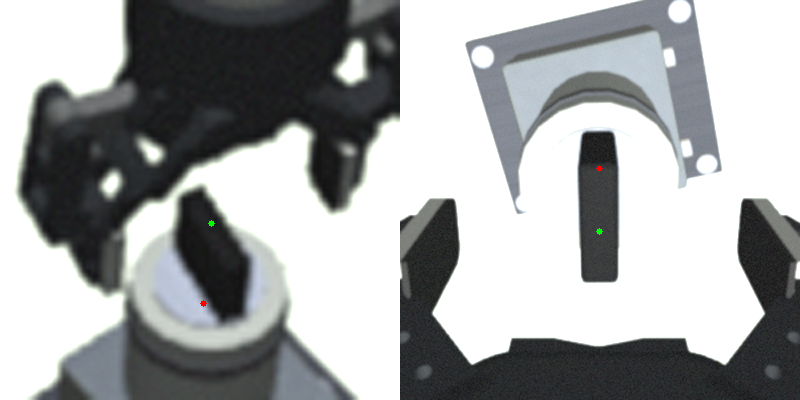

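The bar now stands between the open fingers: scene crop (212,255), wrist crop (598,215), with the tips beside it. Closing.

>>> {"fn": "move_arm", "kwargs": {
  "commands": [
    {"dp": [0, 0, 0], "twist": [0, 0, 0], "grip": 40},
    {"dp": [0, 0, 0], "twist": [0, 0, 0], "grip": 20},
    {"dp": [0, 0, 0], "twist": [0, 0, 0], "grip": 4},
    {"dp": [0, 0, 0], "twist": [0, 0, 0], "grip": 4},
    {"dp": [0, 0, 0], "twist": [0, 0, 0], "grip": 4},
    {"dp": [0, 0, 0], "twist": [0, 0, 0], "grip": 4},
    {"dp": [0, 0, 0], "twist": [0, 0, 0], "grip": 4},
    {"dp": [0, 0, 0], "twist": [0, 0, 0], "grip": 4}
  ]
}}

```text
clock: 8.52
eef_pos: [0.5347, 0.0292, 0.1014]
tcp_rot: [-0.651, 0.759, 0.0, -0.0]
force: [-2.0, 0.3, 4.8]
grip_width: 0.12
```

```bash
python3 feel.py 5
```

```text
clk 8.72 head [-98.72 -98.71 -98.72 -98.72 -98.72] mean -98.72 tau_z mean -0.044 F [-2.4  0.3  5.4] T [ 0.    0.55 -0.04] xyz [0.5347 0.0292 0.1014] grip 0.124 j7 2.2
```

>>> {"fn": "move_arm", "kwargs": {
  "commands": [
    {"dp": [0, 0, 0], "twist": [0, 0, 0], "grip": 25},
    {"dp": [0, 0, 0], "twist": [0, 0, 0], "grip": 25},
    {"dp": [0, 0, -2], "twist": [0, 0, 0], "grip": 25},
    {"dp": [0, 0, -4], "twist": [0, 0, 0], "grip": 20},
    {"dp": [0, 0, -4], "twist": [0, 0, 0], "grip": 4},
    {"dp": [0, 0, -4], "twist": [0, 0, 0], "grip": 4},
    {"dp": [0, 0, -4], "twist": [0, 0, 0], "grip": 4},
    {"dp": [0, 0, -4], "twist": [0, 0, 0], "grip": 4},
    {"dp": [0, 0, -4], "twist": [0, 0, 0], "grip": 4}
  ]
}}

```text
clock: 9.47
eef_pos: [0.5348, 0.0293, 0.1057]
tcp_rot: [-0.651, 0.759, 0.0, -0.0]
force: [-3.0, 0.1, 6.4]
grip_width: 0.121
```

```bash
python3 feel.py 5
```

```text
clk 9.67 head [-98.72 -98.72 -98.72 -98.72 -98.72] mean -98.72 tau_z mean -0.029 F [-2.8  0.1  6. ] T [-0.01  0.53 -0.03] xyz [0.5347 0.0293 0.1057] grip 0.118 j7 2.2
```

The jaws now stop at about 10 mm, so the bar is held. There are at least five clicks to go, so I first feel the detents over a span that can't reach the stop.

>>> {"fn": "move_arm", "kwargs": {
  "commands": [
    {"dp": [0, 0, 0], "twist": [0, 0, 2], "grip": 4},
    {"dp": [0, 0, 0], "twist": [0, 0, 4], "grip": 4},
    {"dp": [0, 0, 0], "twist": [0, 0, 4], "grip": 4}
  ]
}}

```text
clock: 9.92
eef_pos: [0.5349, 0.0292, 0.1058]
tcp_rot: [-0.624, 0.782, -0.0, -0.0]
force: [-1.8, -0.0, 6.4]
grip_width: 0.117
```

```bash
python3 feel.py 3
```

```text
clk 10.02 head [-102.82 -102.76 -102.75] mean -102.77 tau_z mean -0.171 F [-1.8  0.1  6.1] T [-0.05  0.52 -0.17] xyz [0.5349 0.0293 0.1058] grip 0.118 j7 2.15
```

>>> {"fn": "move_arm", "kwargs": {
  "commands": [
    {"dp": [0, 0, 0], "twist": [0, 0, 2], "grip": 4},
    {"dp": [0, 0, 0], "twist": [0, 0, 4], "grip": 4},
    {"dp": [0, 0, 0], "twist": [0, 0, 4], "grip": 4}
  ]
}}

```text
clock: 10.27
eef_pos: [0.5349, 0.0292, 0.1057]
tcp_rot: [-0.596, 0.803, -0.0, -0.0]
force: [-2.3, -0.3, 4.7]
grip_width: 0.115
```

```bash
python3 feel.py 3
```

```text
clk 10.37 head [-106.78 -106.72 -106.71] mean -106.74 tau_z mean 0.012 F [-1.8 -0.1  5.1] T [-0.04  0.43  0.01] xyz [0.535  0.0292 0.1057] grip 0.121 j7 2.1
```

>>> {"fn": "move_arm", "kwargs": {
  "commands": [
    {"dp": [0, 0, 0], "twist": [0, 0, 2], "grip": 4},
    {"dp": [0, 0, 0], "twist": [0, 0, 4], "grip": 4},
    {"dp": [0, 0, 0], "twist": [0, 0, 4], "grip": 4}
  ]
}}

```text
clock: 10.62
eef_pos: [0.5351, 0.0291, 0.1057]
tcp_rot: [-0.568, 0.823, -0.0, 0.0]
force: [-1.6, -0.8, 5.6]
grip_width: 0.116
```

```bash
python3 feel.py 3
```

```text
clk 10.72 head [-110.76 -110.71 -110.7 ] mean -110.72 tau_z mean 0.098 F [-2.  -0.8  5.1] T [-0.11  0.42  0.1 ] xyz [0.535  0.0291 0.1057] grip 0.124 j7 2.04
```

>>> {"fn": "move_arm", "kwargs": {
  "commands": [
    {"dp": [0, 0, 0], "twist": [0, 0, 2], "grip": 4},
    {"dp": [0, 0, 0], "twist": [0, 0, 4], "grip": 4},
    {"dp": [0, 0, 0], "twist": [0, 0, 4], "grip": 4}
  ]
}}

```text
clock: 10.97
eef_pos: [0.5352, 0.0291, 0.1057]
tcp_rot: [-0.539, 0.842, -0.0, 0.0]
force: [-1.4, 0.6, 6.0]
grip_width: 0.117
```

```bash
python3 feel.py 3
```

```text
clk 11.07 head [-114.77 -114.7  -114.68] mean -114.72 tau_z mean -0.020 F [-1.7 -0.5  5.9] T [-0.12  0.39 -0.02] xyz [0.5352 0.0291 0.1057] grip 0.116 j7 1.99
```

>>> {"fn": "move_arm", "kwargs": {
  "commands": [
    {"dp": [0, 0, 0], "twist": [0, 0, 2], "grip": 4},
    {"dp": [0, 0, 0], "twist": [0, 0, 4], "grip": 4},
    {"dp": [0, 0, 0], "twist": [0, 0, 4], "grip": 4}
  ]
}}

```text
clock: 11.32
eef_pos: [0.5352, 0.0291, 0.1057]
tcp_rot: [-0.509, 0.861, -0.0, 0.0]
force: [-1.6, -2.1, 5.3]
grip_width: 0.119
```

```bash
python3 feel.py 3
```

```text
clk 11.42 head [-118.78 -118.72 -118.71] mean -118.74 tau_z mean -0.117 F [-1.1 -1.3  6.2] T [-0.14  0.36 -0.12] xyz [0.5353 0.0291 0.1057] grip 0.116 j7 1.94
```

>>> {"fn": "move_arm", "kwargs": {
  "commands": [
    {"dp": [0, 0, 0], "twist": [0, 0, 2], "grip": 4},
    {"dp": [0, 0, 0], "twist": [0, 0, 4], "grip": 4},
    {"dp": [0, 0, 0], "twist": [0, 0, 4], "grip": 4}
  ]
}}

```text
clock: 11.67
eef_pos: [0.5353, 0.029, 0.1057]
tcp_rot: [-0.479, 0.878, -0.0, 0.0]
force: [-1.6, -0.4, 5.7]
grip_width: 0.117
```

```bash
python3 feel.py 3
```

```text
clk 11.77 head [-122.8  -122.74 -122.73] mean -122.76 tau_z mean -0.172 F [-1.3 -0.5  5.7] T [-0.15  0.33 -0.17] xyz [0.5353 0.029  0.1057] grip 0.119 j7 1.89
```

>>> {"fn": "move_arm", "kwargs": {
  "commands": [
    {"dp": [0, 0, 0], "twist": [0, 0, 2], "grip": 4},
    {"dp": [0, 0, 0], "twist": [0, 0, 2], "grip": 4}
  ]
}}

```text
clock: 11.93
eef_pos: [0.5354, 0.029, 0.1057]
tcp_rot: [-0.464, 0.886, -0.0, 0.0]
force: [-1.9, -0.8, 5.0]
grip_width: 0.121
```

```bash
python3 feel.py 3|cut -c1-85
```

```text
clk 12.03 head [-124.76 -124.7  -124.69] mean -124.72 tau_z mean -0.025 F [-1.6 -0.7
```

>>> {"fn": "move_arm", "kwargs": {
  "commands": [
    {"dp": [0, 0, 0], "twist": [0, 0, 2], "grip": 4},
    {"dp": [0, 0, 0], "twist": [0, 0, 2], "grip": 4}
  ]
}}

```text
clock: 12.2
eef_pos: [0.5354, 0.0289, 0.1057]
tcp_rot: [-0.448, 0.894, -0.0, 0.0]
force: [-1.1, -0.2, 5.4]
grip_width: 0.116
```

```bash
python3 feel.py 3|cut -c1-85
```

```text
clk 12.3 head [-126.72 -126.67 -126.66] mean -126.68 tau_z mean 0.145 F [-1.1 -0.4  5
```

>>> {"fn": "move_arm", "kwargs": {
  "commands": [
    {"dp": [0, 0, 0], "twist": [0, 0, 2], "grip": 4},
    {"dp": [0, 0, 0], "twist": [0, 0, 2], "grip": 4}
  ]
}}

```text
clock: 12.47
eef_pos: [0.5354, 0.0289, 0.1057]
tcp_rot: [-0.433, 0.902, -0.0, 0.0]
force: [-1.1, -0.8, 6.1]
grip_width: 0.115
```

```bash
python3 feel.py 3|cut -c1-85
```

```text
clk 12.57 head [-128.73 -128.68 -128.66] mean -128.69 tau_z mean 0.057 F [-1.4 -1.1
```

>>> {"fn": "move_arm", "kwargs": {
  "commands": [
    {"dp": [0, 0, 0], "twist": [0, 0, 2], "grip": 4},
    {"dp": [0, 0, 0], "twist": [0, 0, 2], "grip": 4}
  ]
}}

```text
clock: 12.73
eef_pos: [0.5355, 0.0289, 0.1057]
tcp_rot: [-0.417, 0.909, -0.0, 0.0]
force: [-1.1, -0.3, 6.1]
grip_width: 0.118
```

```bash
python3 feel.py 3|cut -c1-85
```

```text
clk 12.83 head [-130.75 -130.69 -130.68] mean -130.71 tau_z mean 0.057 F [-1.1 -0.7
```

>>> {"fn": "move_arm", "kwargs": {
  "commands": [
    {"dp": [0, 0, 0], "twist": [0, 0, 2], "grip": 4},
    {"dp": [0, 0, 0], "twist": [0, 0, 2], "grip": 4}
  ]
}}

```text
clock: 13.0
eef_pos: [0.5356, 0.0288, 0.1057]
tcp_rot: [-0.401, 0.916, -0.0, 0.0]
force: [-0.4, -0.7, 5.5]
grip_width: 0.119
```

```bash
python3 feel.py 3|cut -c1-85
```

```text
clk 13.1 head [-132.76 -132.71 -132.7 ] mean -132.72 tau_z mean 0.014 F [-1.  -0.6  5
```

>>> {"fn": "move_arm", "kwargs": {
  "commands": [
    {"dp": [0, 0, 0], "twist": [0, 0, 2], "grip": 4},
    {"dp": [0, 0, 0], "twist": [0, 0, 2], "grip": 4}
  ]
}}

```text
clock: 13.27
eef_pos: [0.5356, 0.0288, 0.1057]
tcp_rot: [-0.385, 0.923, -0.0, 0.0]
force: [-0.9, -0.5, 4.8]
grip_width: 0.118
```

```bash
python3 feel.py 3|cut -c1-85
```

```text
clk 13.37 head [-134.77 -134.72 -134.71] mean -134.73 tau_z mean -0.057 F [-1.4 -0.3
```

>>> {"fn": "move_arm", "kwargs": {
  "commands": [
    {"dp": [0, 0, 0], "twist": [0, 0, 2], "grip": 4},
    {"dp": [0, 0, 0], "twist": [0, 0, 2], "grip": 4}
  ]
}}

```text
clock: 13.53
eef_pos: [0.5356, 0.0288, 0.1057]
tcp_rot: [-0.368, 0.93, -0.0, 0.0]
force: [-0.6, -0.2, 5.4]
grip_width: 0.115
```

```bash
python3 feel.py 3|cut -c1-85
```

```text
clk 13.63 head [-136.78 -136.73 -136.71] mean -136.74 tau_z mean -0.084 F [-1.  -0.4
```

>>> {"fn": "move_arm", "kwargs": {
  "commands": [
    {"dp": [0, 0, 0], "twist": [0, 0, 2], "grip": 4},
    {"dp": [0, 0, 0], "twist": [0, 0, 2], "grip": 4}
  ]
}}

```text
clock: 13.8
eef_pos: [0.5356, 0.0288, 0.1057]
tcp_rot: [-0.352, 0.936, -0.0, 0.0]
force: [-0.5, -1.6, 4.6]
grip_width: 0.123
```

```bash
python3 feel.py 3
```

```text
clk 13.9 head [-138.79 -138.74 -138.73] mean -138.75 tau_z mean -0.142 F [-0.6 -1.2  5.3] T [-0.28  0.21 -0.14] xyz [0.5356 0.0287 0.1057] grip 0.122 j7 1.69
```

```bash
cat > lag.py <<'E'
from h import *
f=grab_frame("wrist"); g=cv2.cvtColor(f["frame"],cv2.COLOR_BGR2GRAY).astype(float)
for r in range(240,292,5):
    row=g[r,270:380]; th=70; c=53
    a=c
    while a>0 and row[a]<th: a-=1
    b=c
    while b<109 and row[b]<th: b+=1
    sub=lambda i,j: i+(th-row[i])/(row[j]-row[i]+1e-9)*(j-i)
    print(r, round(270+sub(a+1,a),1) if row[c]<th else None, round(270+sub(b-1,b),1), "mid",round(270+(sub(a+1,a)+sub(b-1,b))/2,1),int(row[c]))
cv2.imwrite("pics/lag_%d.png"%int(sense()["clock"]*100),f["frame"])
import cv2 as _
E
python3 lag.py
python3 - <<'E'
import cv2,numpy as np
import glob; p=sorted(glob.glob('pics/lag_*'))[-1]
a=cv2.resize(cv2.imread('pics/w2.png')[220:345,260:385],(400,400),interpolation=cv2.INTER_CUBIC)
b=cv2.resize(cv2.imread(p)[220:345,260:385],(400,400),interpolation=cv2.INTER_CUBIC)
cv2.imwrite('pics/v6.png',cv2.convertScaleAbs(np.hstack([a,b]),alpha=2,beta=20))
E
```

```text
240 None 245.0 mid 264.5 148
245 311.6 332.4 mid 322.0 16
250 309.9 334.1 mid 322.0 6
255 309.2 334.8 mid 322.0 11
260 308.7 335.4 mid 322.1 8
265 308.1 335.8 mid 322.0 14
270 307.6 336.5 mid 322.0 25
275 307.7 336.4 mid 322.1 29
280 307.8 336.4 mid 322.1 28
285 305.6 337.7 mid 321.6 30
290 303.7 339.5 mid 321.6 26
```

View pics/v6.png

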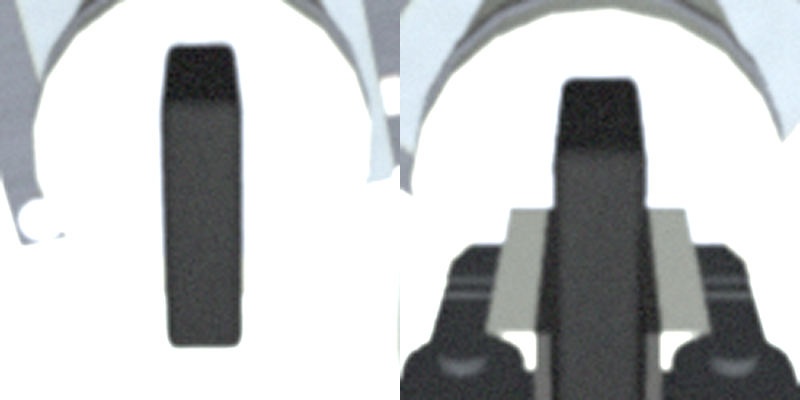

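The left picture is the free bar, the right one the gripped bar now. In both it stands straight up (mid column 322.0 at every row), so it turns with the tool without lag. The abrupt flips lie at about -106.5 and -124.7 degrees, 18 degrees apart. I'll find the next two flips; the stop can't lie before about -175.

>>> {"fn": "move_arm", "kwargs": {
  "commands": [
    {"dp": [0, 0, 0], "twist": [0, 0, 2], "grip": 4},
    {"dp": [0, 0, 0], "twist": [0, 0, 2], "grip": 4}
  ]
}}

```text
clock: 14.12
eef_pos: [0.5357, 0.0287, 0.1057]
tcp_rot: [-0.335, 0.942, -0.0, 0.0]
force: [0.1, -0.5, 5.8]
grip_width: 0.121
```

```bash
python3 feel.py 3|cut -c1-85
```

```text
clk 14.22 head [-140.8  -140.75 -140.74] mean -140.76 tau_z mean -0.177 F [-0.6 -0.5
```

>>> {"fn": "move_arm", "kwargs": {
  "commands": [
    {"dp": [0, 0, 0], "twist": [0, 0, 2], "grip": 4},
    {"dp": [0, 0, 0], "twist": [0, 0, 2], "grip": 4}
  ]
}}

```text
clock: 14.38
eef_pos: [0.5357, 0.0286, 0.1057]
tcp_rot: [-0.319, 0.948, -0.0, 0.0]
force: [-0.9, -1.1, 6.1]
grip_width: 0.117
```

```bash
python3 feel.py 3|cut -c1-85
```

```text
clk 14.48 head [-142.76 -142.72 -142.7 ] mean -142.73 tau_z mean -0.024 F [-0.9 -1.1
```

>>> {"fn": "move_arm", "kwargs": {
  "commands": [
    {"dp": [0, 0, 0], "twist": [0, 0, 2], "grip": 4},
    {"dp": [0, 0, 0], "twist": [0, 0, 2], "grip": 4}
  ]
}}

```text
clock: 14.65
eef_pos: [0.5357, 0.0286, 0.1057]
tcp_rot: [-0.303, 0.953, -0.001, 0.0]
force: [-0.4, -1.6, 4.9]
grip_width: 0.119
```

```bash
python3 feel.py 3|cut -c1-85
```

```text
clk 14.75 head [-144.73 -144.67 -144.66] mean -144.69 tau_z mean 0.171 F [-0.1 -1.5
```

>>> {"fn": "move_arm", "kwargs": {
  "commands": [
    {"dp": [0, 0, 0], "twist": [0, 0, 5], "grip": 4},
    {"dp": [0, 0, 0], "twist": [0, 0, 10], "grip": 4},
    {"dp": [0, 0, 0], "twist": [0, 0, 14], "grip": 4},
    {"dp": [0, 0, 0], "twist": [0, 0, 14], "grip": 4}
  ]
}}

```text
clock: 15.08
eef_pos: [0.5359, 0.0283, 0.1057]
tcp_rot: [-0.184, 0.983, -0.001, 0.001]
force: [-0.1, -2.2, 5.3]
grip_width: 0.118
```

```bash
python3 feel.py 3|cut -c1-85
```

```text
clk 15.18 head [-158.84 -158.68 -158.65] mean -158.72 tau_z mean -0.208 F [-0.5 -2.1
```

>>> {"fn": "move_arm", "kwargs": {
  "commands": [
    {"dp": [0, 0, 0], "twist": [0, 0, 2], "grip": 4},
    {"dp": [0, 0, 0], "twist": [0, 0, 2], "grip": 4}
  ]
}}

```text
clock: 15.35
eef_pos: [0.5359, 0.0282, 0.1057]
tcp_rot: [-0.168, 0.986, -0.001, 0.001]
force: [0.9, -2.5, 6.1]
grip_width: 0.124
```

```bash
python3 feel.py 3|cut -c1-85
```

```text
clk 15.45 head [-160.67 -160.61 -160.6 ] mean -160.63 tau_z mean 0.003 F [ 0.2 -2.3
```

>>> {"fn": "move_arm", "kwargs": {
  "commands": [
    {"dp": [0, 0, 0], "twist": [0, 0, 2], "grip": 4},
    {"dp": [0, 0, 0], "twist": [0, 0, 2], "grip": 4}
  ]
}}

```text
clock: 15.62
eef_pos: [0.5359, 0.0282, 0.1057]
tcp_rot: [-0.151, 0.989, -0.001, 0.001]
force: [-1.0, -2.2, 6.6]
grip_width: 0.118
```

```bash
python3 feel.py 3
```

```text
clk 15.72 head [-162.63 -162.58 -162.56] mean -162.59 tau_z mean 0.178 F [-0.5 -2.1  6.5] T [-0.59  0.07  0.18] xyz [0.5359 0.0282 0.1057] grip 0.124 j7 1.4
```

Rests: -106.7, -124.7, -142.7, -160.65, so the click is 18.0 degrees. From here I stop about 2 degrees past each rest and check the torque there.

>>> {"fn": "move_arm", "kwargs": {
  "commands": [
    {"dp": [0, 0, 0], "twist": [0, 0, 5], "grip": 4},
    {"dp": [0, 0, 0], "twist": [0, 0, 10], "grip": 4},
    {"dp": [0, 0, 0], "twist": [0, 0, 14], "grip": 4},
    {"dp": [0, 0, 0], "twist": [0, 0, 16], "grip": 4},
    {"dp": [0, 0, 0], "twist": [0, 0, 17], "grip": 4},
    {"dp": [0, 0, 0], "twist": [0, 0, 18], "grip": 4},
    {"dp": [0, 0, 0], "twist": [0, 0, 18], "grip": 4}
  ]
}}

```text
clock: 16.3
eef_pos: [0.5359, 0.0278, 0.1057]
tcp_rot: [0.005, 1.0, -0.001, 0.001]
force: [0.0, -3.4, 5.8]
grip_width: 0.123
```

```bash
python3 feel.py 5
```

```text
clk 16.5 head [179.39 179.42 179.42 179.43 179.42] mean 179.42 tau_z mean 0.158 F [ 0.3 -3.2  5.8] T [-0.77  0.06  0.16] xyz [0.5359 0.0278 0.1057] grip 0.118 j7 1.18
```

>>> {"fn": "move_arm", "kwargs": {
  "commands": [
    {"dp": [0, 0, 0], "twist": [0, 0, 5], "grip": 4},
    {"dp": [0, 0, 0], "twist": [0, 0, 10], "grip": 4},
    {"dp": [0, 0, 0], "twist": [0, 0, 14], "grip": 4},
    {"dp": [0, 0, 0], "twist": [0, 0, 16], "grip": 4},
    {"dp": [0, 0, 0], "twist": [0, 0, 17], "grip": 4},
    {"dp": [0, 0, 0], "twist": [0, 0, 18], "grip": 4},
    {"dp": [0, 0, 0], "twist": [0, 0, 18], "grip": 4}
  ]
}}

```text
clock: 17.08
eef_pos: [0.5358, 0.0273, 0.1057]
tcp_rot: [0.162, 0.987, -0.001, 0.001]
force: [-0.5, -3.8, 7.3]
grip_width: 0.125
```

```bash
python3 feel.py 5
```

```text
clk 17.28 head [161.41 161.43 161.44 161.44 161.44] mean 161.43 tau_z mean 0.322 F [ 0.2 -4.2  6.2] T [-0.96  0.08  0.32] xyz [0.5358 0.0273 0.1057] grip 0.12 j7 0.98
```

The torque is 0.32 N m at -198.6 degrees, where an ordinary click reads 0.15 to 0.18. This is the stop, and the innermost rest is -196.7. Four clicks (72 degrees) out is -124.7, about 74 degrees counter-clockwise from here.

>>> {"fn": "move_arm", "kwargs": {
  "commands": [
    {"dp": [0, 0, 0], "twist": [0, 0, -2], "grip": 4},
    {"dp": [0, 0, 0], "twist": [0, 0, -6], "grip": 4},
    {"dp": [0, 0, 0], "twist": [0, 0, -10], "grip": 4},
    {"dp": [0, 0, 0], "twist": [0, 0, -14], "grip": 4},
    {"dp": [0, 0, 0], "twist": [0, 0, -18], "grip": 4},
    {"dp": [0, 0, 0], "twist": [0, 0, -22], "grip": 4},
    {"dp": [0, 0, 0], "twist": [0, 0, -26], "grip": 4},
    {"dp": [0, 0, 0], "twist": [0, 0, -30], "grip": 4},
    {"dp": [0, 0, 0], "twist": [0, 0, -34], "grip": 4},
    {"dp": [0, 0, 0], "twist": [0, 0, -38], "grip": 4},
    {"dp": [0, 0, 0], "twist": [0, 0, -38], "grip": 4}
  ]
}}

```text
clock: 18.2
eef_pos: [0.5359, 0.0283, 0.1057]
tcp_rot: [-0.17, 0.985, -0.0, 0.001]
force: [0.1, -2.9, 6.3]
grip_width: 0.118
```

```bash
python3 feel.py 3
```

```text
clk 18.3 head [-160.44 -160.56 -160.59] mean -160.53 tau_z mean 0.065 F [ 0.1 -2.3  6.6] T [-0.54  0.08  0.06] xyz [0.5359 0.0283 0.1057] grip 0.12 j7 1.42
```

>>> {"fn": "move_arm", "kwargs": {
  "commands": [
    {"dp": [0, 0, 0], "twist": [0, 0, -4], "grip": 4},
    {"dp": [0, 0, 0], "twist": [0, 0, -8], "grip": 4},
    {"dp": [0, 0, 0], "twist": [0, 0, -12], "grip": 4},
    {"dp": [0, 0, 0], "twist": [0, 0, -16], "grip": 4},
    {"dp": [0, 0, 0], "twist": [0, 0, -20], "grip": 4},
    {"dp": [0, 0, 0], "twist": [0, 0, -24], "grip": 4},
    {"dp": [0, 0, 0], "twist": [0, 0, -28], "grip": 4},
    {"dp": [0, 0, 0], "twist": [0, 0, -32], "grip": 4},
    {"dp": [0, 0, 0], "twist": [0, 0, -34], "grip": 4},
    {"dp": [0, 0, 0], "twist": [0, 0, -34], "grip": 4}
  ]
}}

```text
clock: 19.13
eef_pos: [0.5354, 0.0289, 0.1057]
tcp_rot: [-0.451, 0.893, -0.0, 0.0]
force: [0.0, -0.7, 6.7]
grip_width: 0.122
```

```bash
python3 feel.py 4; python3 lag.py | head -4
```

```text
clk 19.28 head [-126.45 -126.51 -126.52 -126.53] mean -126.50 tau_z mean 0.191 F [-1.  -1.   7.1] T [-0.26  0.28  0.19] xyz [0.5354 0.0289 0.1057] grip 0.121 j7 1.84
240 None 401.0 mid 323.0 148
245 311.8 332.1 mid 321.9 23
250 309.4 333.8 mid 321.6 11
255 308.9 334.4 mid 321.7 8
```

At -126.5 degrees the torque pulls ahead at 0.19, as it should just before a rest. I turn the last 2 degrees, feel it, then open.

>>> {"fn": "move_arm", "kwargs": {
  "commands": [
    {"dp": [0, 0, 0], "twist": [0, 0, -1], "grip": 4},
    {"dp": [0, 0, 0], "twist": [0, 0, -1.8], "grip": 4},
    {"dp": [0, 0, 0], "twist": [0, 0, -1.8], "grip": 4}
  ]
}}

```text
clock: 19.58
eef_pos: [0.5354, 0.029, 0.1057]
tcp_rot: [-0.464, 0.886, -0.0, 0.0]
force: [-1.5, -1.7, 6.7]
grip_width: 0.117
```

```bash
python3 feel.py 5
```

```text
clk 19.78 head [-124.73 -124.75 -124.75 -124.76 -124.76] mean -124.75 tau_z mean 0.043 F [-1.7 -0.9  6.9] T [-0.24  0.28  0.04] xyz [0.5354 0.029  0.1057] grip 0.116 j7 1.86
```

>>> {"fn": "move_arm", "kwargs": {
  "commands": [
    {"dp": [0, 0, 0], "twist": [0, 0, -1.8], "grip": 30},
    {"dp": [0, 0, 0], "twist": [0, 0, 0], "grip": 85},
    {"dp": [0, 0, 0], "twist": [0, 0, 0], "grip": 85},
    {"dp": [0, 0, 0], "twist": [0, 0, 0], "grip": 85},
    {"dp": [0, 0, 0], "twist": [0, 0, 0], "grip": 85},
    {"dp": [0, 0, 0], "twist": [0, 0, 0], "grip": 85},
    {"dp": [0, 0, 0], "twist": [0, 0, 0], "grip": 85},
    {"dp": [0, 0, 0], "twist": [0, 0, 0], "grip": 85}
  ]
}}

```text
clock: 20.45
eef_pos: [0.5351, 0.0291, 0.1051]
tcp_rot: [-0.462, 0.887, 0.0, 0.0]
force: [-0.0, -0.1, 0.5]
grip_width: 0.999
```

```bash
python3 feel.py 1; python3 lag.py
```

```text
clk 20.45 head [-124.91] mean -124.91 tau_z mean 0.002 F [-0.  -0.1  0.5] T [-0.   -0.01  0.  ] xyz [0.5351 0.0291 0.1051] grip 0.999 j7 1.86
240 None 284.5 mid 265.2 147
245 311.5 331.0 mid 321.3 43
250 308.9 333.5 mid 321.2 3
255 308.2 333.9 mid 321.1 9
260 307.7 334.6 mid 321.1 5
265 307.0 335.0 mid 321.0 4
270 306.5 335.6 mid 321.1 22
275 306.6 335.8 mid 321.2 24
280 306.6 335.7 mid 321.2 24
285 306.6 335.6 mid 321.1 23
290 306.9 335.6 mid 321.3 26
```

The bar is free and still lies along the tool's heading (-124.9 degrees), at the fourth rest. Retreating straight up, then a last look.

>>> {"fn": "move_arm", "kwargs": {
  "commands": [
    {"dp": [0, 0, -10], "twist": [0, 0, 0], "grip": 85},
    {"dp": [0, 0, -30], "twist": [0, 0, 0], "grip": 85},
    {"dp": [0, 0, -60], "twist": [0, 0, 0], "grip": 85},
    {"dp": [0, 0, -90], "twist": [0, 0, 0], "grip": 85},
    {"dp": [0, 0, -120], "twist": [0, 0, 0], "grip": 85},
    {"dp": [0, 0, -140], "twist": [0, 0, 0], "grip": 85},
    {"dp": [0, 0, -140], "twist": [0, 0, 0], "grip": 85},
    {"dp": [0, 0, -140], "twist": [0, 0, 0], "grip": 85}
  ]
}}

```text
clock: 21.17
eef_pos: [0.5358, 0.0292, 0.2468]
tcp_rot: [-0.462, 0.887, -0.001, 0.001]
force: [-0.4, 0.1, -0.1]
grip_width: 0.995
```

```bash
python3 feel.py 2
python3 - <<'E'
from knob import *
knob("wrist",c0=(.535,.029,.135),save="pics/fin.png"); knob("scene",c0=(.535,.029,.135))
print("head mod 180 expected", (-124.9)%180)
E
```

```text
clk 21.22 head [-124.93 -124.93] mean -124.93 tau_z mean -0.001 F [-0.2  0.2 -0.5] T [-0.02 -0.   -0.  ] xyz [0.5349 0.0289 0.2454] grip 0.991 j7 2.01
wrist knob xy [0.5345 0.0275] yaw 54.7 misfit 0.144 px 756
scene knob xy [0.5357 0.0306] yaw 52.9 misfit 0.209 px 172
head mod 180 expected 55.099999999999994
```

View pics/fin.png

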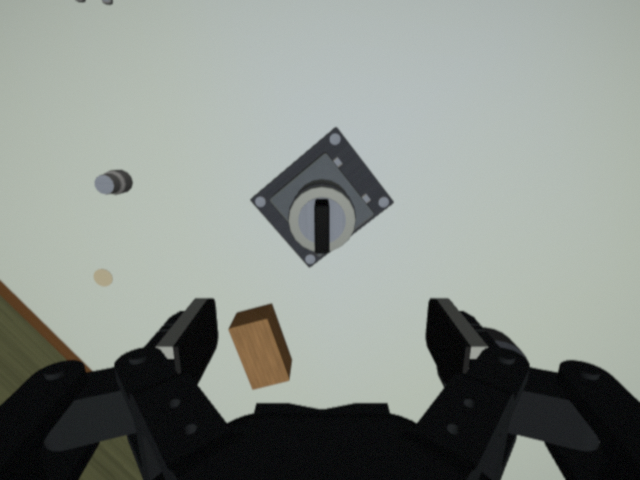

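The final wrist view shows the bar alone and free at (322,225), parallel to the tool, with yaw 54.7 degrees against 55.1 expected. The carton (260,345) and socket (113,182) stand undisturbed.

```bash
python3 -c "
from station import *
print(hand_in())"
```

```text
the job is handed in; nothing more can be done
None
```

The adjuster was turned in to its end stop, backed out four clicks and let go, and the job is handed in. It took about 21 s of the 64 s allowed.

- **Clicks:** the torque flipped sign every 18.0° as I turned in. The rests I felt were at tool headings -106.7, -124.7, -142.7 and -160.65°.
- **Stop:** at -198.6° the torque averaged 0.32 N m, against 0.15–0.18 at the same spot past an ordinary rest. That is slightly above your 0.25–0.3 band but well below the 0.5 overload, and I pressed no further. The innermost rest works out at -196.7°.
- **Backing out:** four clicks (72°) put the knob at -124.75°. The torque pulled ahead at 0.19 N m just before that rest and fell to 0.04 on it.
- **After letting go:** the knob stayed put. The wrist camera gave its yaw as 54.7° against 55.1° expected, and the coarser scene camera gave 52.9°. The gripper was open and clear, with about zero force, and the carton and socket in that view looked undisturbed.

Two things disagreed:
- **First grasp:** it closed on nothing, because the fingertips stood roughly 30 mm above the reported TCP. I regrasped about 20 mm lower and that held.
- **Starting position:** the knob first stood at -98.7°, about 8° from the nearest rest I felt, not in a rest as expected. I did not find out why. The count does not depend on it, since it runs from the stop, and the rest at -124.7° was felt in both directions.

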